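# Count washers through the tray gate and shut the trough

### The job

Count out the washers for a hardware kit on the counting tray: with the fingertips, sweep the three round washers one at a time through the gate so that each has dropped into the side trough before the next one follows, and leave the hex nut on the tray. Then push the trough's lid over until it is fully shut and take the hand away. Only push: pinch or lift nothing, press lightly, and do not shift the parts bin, the parcel or the tape measure standing round the tray.

Things in the scene. Friction and masses are not known exactly. Their poses are not given: they have to be found in the camera images.
- tray: Grey plastic counting tray fixed to the bench, 144 mm along its x, 322 mm along its y (y from -154 to 168 mm), 62 mm high. Origin: on the bench in the middle of its width; z up, +y points from the trough along the deck. A flat black deck with a 10 mm high rim on three sides; at its -y end a divider with one gate, and past that a sunken trough with a lid.
- deck (a point): Middle of the deck's surface, 52 mm above the bench, the tray's point (0, 30, 52) mm. In the tray's frame the deck reaches from x = -66 to 66 mm and y = -101 to 162 mm; rims 10 mm high, 6 mm thick.
- gate (a point): Middle of the gate at the drop edge, on the deck: the tray's point (0, -101, 52) mm, axes as the tray's. The gate is a 46 mm wide opening in the divider, which is 10 mm high and 6 mm thick (y -101 to -95). Funnel guides, 10 mm high, 5 mm thick, run on the deck from the gate's sides at (+-25, -97) to the rims at (+-66, -59) mm. At y = -101 the deck drops straight into the trough.
- trough (a point): Middle of the trough's floor, 5 mm above the bench: the tray's point (0, -125, 5) mm. The trough is 47 mm wide (y -148 to -101), 110 mm long (x -55 to 55) and 47 mm deeper than the deck; its outer wall is 62 mm high.
- washer_1_mid (a point): Centre of a round steel washer lying flat and loose on the deck: 30 mm outside diameter, 13 mm hole, 6 mm thick, 27 g, slides easily; the point is half-way up its thickness. All three washers are alike.
- washer_2_mid (a point): Centre of the second washer, as washer_1.
- washer_3_mid (a point): Centre of the third washer, as washer_1.
- nut_mid (a point): Centre (half-way up) of the hexagonal steel nut lying loose on the deck among the washers: 24 mm across flats, 28 mm across corners, 13 mm high, 33 g. It stays on the deck; a nudge does no harm.
- lid (a joint): Angle of the trough's lid, rad: 0 shut (level over the trough), 1.57 upright, up to 2.1 leaning outward, away from the deck. A stiff little hinge: the lid stays where it is left and must be pushed all the way, with less than 1 N at its edge. The hinge line runs along the tray's x at y = -151.5 mm, 65 mm above the bench.
- lid_edge (a point): Middle of the lid's free edge, 54 mm from the hinge line. The lid is a grey plate, 3 mm thick, 140 mm long in the tray's x, with a finger lip (60 mm long, 5 mm high) along this edge, on the face that is uppermost when shut.
- parts_bin: Open-front parts bin, 180 x 126 x 68 mm, loose on the bench beyond the end of the tray away from the trough. Origin: under its middle. Not part of the job.
- parcel: Small carton, 108 x 151 x 41 mm, loose on the bench beyond the trough end of the tray. Origin: under its middle. Not part of the job.
- tape_measure: Tape measure, 81 x 92 x 31 mm, loose on the bench at the back. Origin: under its middle. Not part of the job.

How it is judged:
By the outcome, as a careful person would: the job done as asked, in the order asked, and still so for the second after the job is handed in, with the robot touching nothing.
It also fails if it takes over 72 s, if anything falls off the work surface, if the arm or the gripper's body presses on something with over 40 N, if the wrist force passes 120 N, or if a joint passes its speed limit or range.

### The arm

A 7-joint arm with a two-finger parallel gripper is mounted at the origin on a cart in front of the work surface, level with it; the furniture and walls round the work are solid. World frame = base frame: x ahead of the robot, y to its left, z up, the work surface at z = 0. Lengths are in m, angles in rad, forces in N, time in s.
With the tool pointing down it reaches from about 0.4 to 0.85 m from the base axis. Payload 6.9 kg.
Tool frame: the origin (TCP) lies midway between the tips of the shut fingers; the grasp point (between the pads) lies grip_depth behind it (grip_depth is the distance from the TCP to the grasp point, in m); z points along the fingers, y is the line along which they close (so a half turn about z gives the same grasp; the last joint's range is limited). The gripper opens to 85 mm and grips with 20 to 120 N. Pads are 22 mm wide; open, the fingers measure 114 mm over their backs; the gripper's body (76 mm by 85 mm) begins 54 mm behind the grasp point. The pads swing forward as they close: fully open they stand 13 mm farther back than shut.
Start: joints at [1.341, 0.507, -0.238, 1.5, 0.126, 1.149, -0.155], TCP at [0.206, -0.59, 0.231] pointing down, gripper open.
Joint ranges: [-3.08, 3.08], [-0.24, 2.05], [-1.43, 1.35], [0, 2.5], [-1.52, 4.66], [0.17, 1.96], [-2.89, 2.89]. Speed limits (rad/s): [2.39, 2.39, 3.14, 3.14, 3.14, 3.14, 3.14].

### API

Orientations are given as a rotation vector (axis times angle).
In Python, from cell import * gives the robot as it stands. Calls block until the motion is done:
- movep(position, orientation): joint-space move of the TCP to a pose.
- move_straight(position, rotation=None, feed=0.15, force_limit=None): straight line of the TCP; rotation=None keeps the orientation; feed is the mean speed in m/s. With force_limit (N) it stops when the force on the tool has changed by that much, and returns True; else False.
- move_j(angles): joint-space move.
- ungrasp() and close_gripper(newtons=None): open the fingers fully, or close them until they stop; newtons is the grip in N (None keeps the last).
- wait(seconds).
- solve_ik(position, orientation): joint angles nearest the present ones, or None.
- sense(): the state.
- read_camera(name): name is "scene" or "top" or "wrist"; returns the picture (400x640x3 uint8, red, green, blue); there is no depth.
- camera_info(name): a dict with "intrinsics" (3x3 intrinsics, pixels), "R" (3x3) and "t" (3): a world point X has camera coordinates R X + t. Camera axes: x right, y down, z forward; pixel columns grow to the right and rows downward; lengths in m; the calibration is good to about 2 mm. A picture is of the moment at which its call begins: read the wrist's pose just before it. camera_info takes no time and is no camera call; for the wrist camera it gives the pose at the moment of the call.
A pose or a line that the arm cannot do raises PlanningError and nothing moves.
- job_done(): hands the job in; it is judged then, once.
The state is a dict: "time_s": time; "joints": joint angles; "qvel": joint speeds; "tau": joint torques, N m; "ee_pos": TCP position; "ee_rot": TCP orientation; "ft_force": force on the tool from outside, world axes, zero at the start; "torque": the same for the moment, N m; "grip_width": finger opening in m; "gripper_force": force on a finger pad.
Only numpy, scipy, OpenCV 4.12 (cv2) and the standard library are available. Lean on these libraries where they do the work, as an engineer would, in place of code of your own. Each camera call takes 0.05 s, during which the arm holds its last target. There are 200 camera calls.

## Working session

There is one attempt and no reset: what is moved stays moved. The work goes in short steps, each a Python script; the robot and the scene stay as the last script left them, time stands still between calls to the robot, and variables do not carry over. Pictures are saved under pics/ and viewed, at most 10 in all, crops included, and the job is handed in when it is done.

```bash
mkdir -p pics; ls; python3 - <<'E'
from cell import *
import cv2
for n in("top","scene"):
    cv2.imwrite(f"pics/{n}0.png",read_camera(n)[:,:,::-1])
    c=camera_info(n);print(n,c["intrinsics"],c["R"],c["t"])
s=sense();print(s["time_s"],s["ee_rot"],s["grip_width"])
E
```

```text
pics
top [[426.34386602   0.         324.18036378]
 [  0.         426.34386602 196.19122709]
 [  0.           0.           1.        ]] [[-0.0114212  -0.99991175  0.00678649]
 [-0.99386981  0.01060529 -0.11004695]
 [ 0.10996526 -0.00800176 -0.99390322]] [0.09379096 0.52080907 1.58005915]
scene [[374.45723929   0.         321.20370006]
 [  0.         374.45723929 202.99520107]
 [  0.           0.           1.        ]] [[-0.84897403 -0.52813706 -0.0177295 ]
 [-0.21679153  0.37869507 -0.89977302]
 [ 0.48191755 -0.76004032 -0.43599792]] [0.49342669 0.15435476 0.89023932]
0.1 [-3.09593468e+00 -5.24721064e-01  4.42532346e-04] 0.08511150171129458
```

View pics/top0.png

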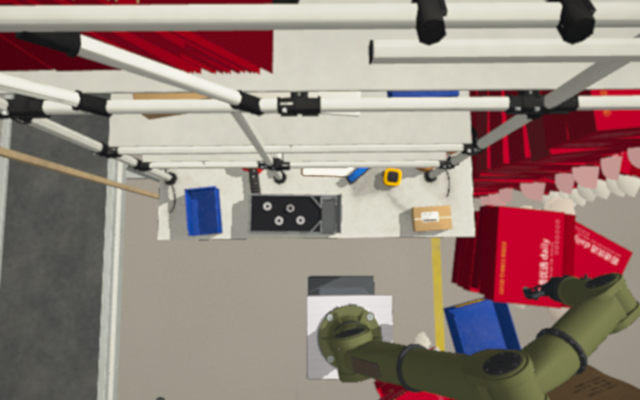

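View pics/scene0.png

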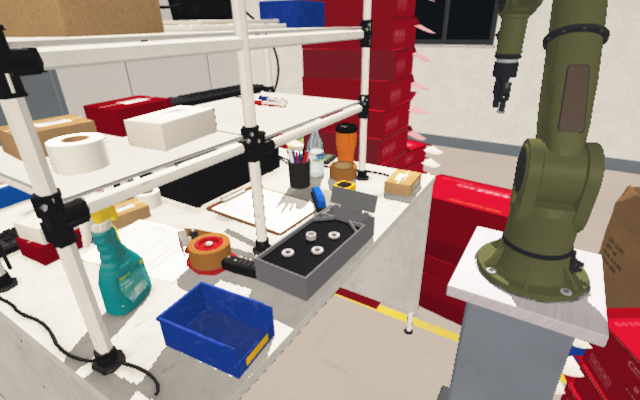

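The tray lies along world y, with the trough on the right (around pixel 325,213 in top) and four parts near (265–300, 205–222). The lid stands up at the right, and a shelf frame overhangs at the back. Next I'll zoom in.

```bash
python3 - <<'E'
import cv2,numpy as np
a=cv2.imread("pics/top0.png")[185:245,240:350]
b=cv2.imread("pics/scene0.png")[180:300,245:395]
a=cv2.resize(a,None,fx=7,fy=7,interpolation=cv2.INTER_CUBIC)[:, :770]
b=cv2.resize(b,(225,180),interpolation=cv2.INTER_CUBIC)
im=np.zeros((600,770,3),np.uint8);im[:420]=a;im[420:600,:225]=b
cv2.imwrite("pics/crop0.png",im)
from cell import *
c=camera_info("top")
def ray(c,u,v,z):
    K,R,t=c["intrinsics"],c["R"],c["t"];o=-R.T@t;d=R.T@np.linalg.inv(K)@[u,v,1];return o+d*(z-o[2])/d[2]
for p in[(251,195),(251,234),(341,195),(341,234)]:print(p,ray(c,*p,.062).round(3))
E
```

```text
(251, 195) [0.525 0.358 0.062]
(251, 234) [0.382 0.357 0.062]
(341, 195) [0.522 0.026 0.062]
(341, 234) [0.378 0.028 0.062]
```

View pics/crop0.png

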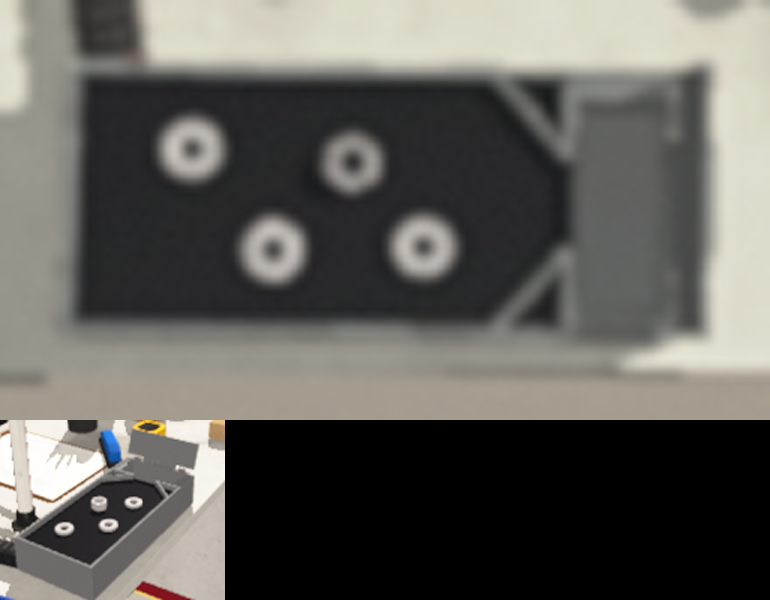

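```bash
cat > h.py <<'E'
from cell import *
import numpy as np, cv2
from scipy.spatial.transform import Rotation as Ro
def ray(c,u,v,z):
    K,R,t=c["intrinsics"],c["R"],c["t"];o=-R.T@t;d=R.T@np.linalg.inv(K)@[u,v,1];return o+d*(z-o[2])/d[2]
def proj(c,X):
    q=c["intrinsics"]@(c["R"]@np.asarray(X)+c["t"]);return q[:2]/q[2]
def down(yaw,tilt=0):
    """tool z down, tool x at heading yaw; tilt leans the fingers forward along world +x (hand back)"""
    return (Ro.from_euler('y',-tilt)*Ro.from_euler('z',yaw)*Ro.from_euler('x',np.pi)).as_rotvec()
def ik(p,r): return solve_ik(list(p),list(r))
E
python3 - <<'E'
from h import *
t,s=camera_info("top"),camera_info("scene")
f=ray(t,280,178,.02);f2=ray(s,262,245,.02);print("foot",f,f2)
for z in(.1,.2,.3,.4):print(z,proj(s,[*f2[:2],z]),proj(t,[*f2[:2],z]))
for yaw in(-np.pi/2,0,np.pi/2):
    for p in([.44,.17,.33],[.44,.3,.06],[.48,.3,.06],[.45,.08,.06]):
        q=ik(p,down(yaw));print(round(yaw,2),p,None if q is None else np.round(q,2))
E
```

```text
foot [0.59423013 0.25539758 0.02      ] [0.59483908 0.26648804 0.02      ]
0.1 [259.2107453  217.61488825] [274.80988226 174.49720428]
0.2 [255.41574989 180.35533884] [271.61332604 169.75668086]
0.3 [251.22846304 139.24424274] [267.94440224 164.3156318 ]
0.4 [246.58474236  93.65184505] [263.69005186 158.00638952]
-1.57 [0.44, 0.17, 0.33] [ 0.45  0.36 -1.22  1.7   0.34  1.33  2.3 ]
-1.57 [0.44, 0.3, 0.06] [ 0.05  0.87 -1.23  1.95  0.96  1.07  1.53]
-1.57 [0.48, 0.3, 0.06] [ 0.07  0.91 -1.23  1.86  0.97  1.13  1.61]
-1.57 [0.45, 0.08, 0.06] [ 0.52  0.78 -1.23  2.14  0.95  0.95  1.87]
0 [0.44, 0.17, 0.33] [ 0.43  0.34 -1.19  1.7   0.33  1.32 -2.39]
0 [0.44, 0.3, 0.06] [-0.25  0.63 -0.62  1.95  0.54  0.73 -2.76]
0 [0.48, 0.3, 0.06] [-0.24  0.66 -0.57  1.86  0.5   0.77 -2.66]
0 [0.45, 0.08, 0.06] [ 0.03  0.51 -0.37  2.14  0.35  0.55 -2.17]
1.57 [0.44, 0.17, 0.33] [ 0.46  0.36 -1.24  1.7   0.35  1.33 -0.84]
1.57 [0.44, 0.3, 0.06] [-0.17  0.67 -0.75  1.95  0.64  0.78 -1.29]
1.57 [0.48, 0.3, 0.06] [-0.1   0.73 -0.82  1.86  0.69  0.86 -1.27]
1.57 [0.45, 0.08, 0.06] [ 0.19  0.55 -0.61  2.14  0.55  0.61 -0.81]
```

```bash
python3 - <<'E'
from h import *
print(ik([.42,.15,.33],down(np.pi/2)))
movep([.42,.15,.33],list(down(np.pi/2)))
close_gripper(20)
s=sense();c=camera_info("wrist");im=read_camera("wrist")[:,:,::-1]
cv2.imwrite("pics/w1.png",im);np.savez("w1.npz",**{k:np.array(c[k]) for k in("intrinsics","R","t")})
print(s["time_s"],s["ee_pos"],s["joints"],s["grip_width"],-c["R"].T@c["t"],c["R"])
E
```

```text
[ 0.57222082  0.33034648 -1.31672414  1.75153     0.33024431  1.31787437
 -0.8162185 ]
3.6083 [0.42000025 0.15003466 0.32999861] [ 0.57219347  0.33036184 -1.31672091  1.75152093  0.33019661  1.31782914
 -0.81617839] -0.0002156353250764951 [0.41929484 0.2333346  0.47268697] [[ 9.99999501e-01  9.78144213e-04  2.00684290e-04]
 [ 8.62011390e-04 -9.47111258e-01  3.20904224e-01]
 [ 5.03960960e-04 -3.20903891e-01 -9.47111630e-01]]
```

View pics/w1.png

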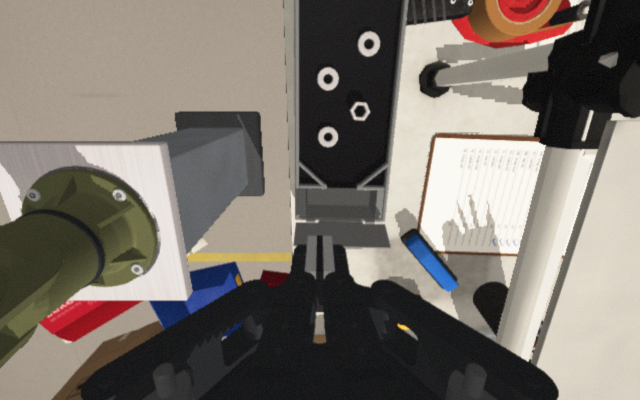

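```bash
cat >> h.py <<'E'
def parts(im,c):
    """bright blobs on the black deck: list of world (x,y) at washer-top height, pixel, area"""
    g=cv2.cvtColor(im,cv2.COLOR_BGR2GRAY)
    n,l,st,ce=cv2.connectedComponentsWithStats((g>130).astype(np.uint8))
    out=[]
    for i in range(1,n):
        x,y,w,h,a=st[i]
        if 60<a<900 and .7<w/h<1.4 and w<45:
            p=(x+(w-1)/2,y+(h-1)/2);X=ray(c,*p,.058)
            if .37<X[0]<.53 and .07<X[1]<.37: out.append((X[:2].round(4),p,a,round(float(g[l==i].mean()))))
    return out
E
python3 - <<'E'
from h import *
c=dict(np.load("w1.npz"));im=cv2.imread("pics/w1.png")
for o in parts(im,c):print(o)
cv2.imwrite("pics/w1c.png",cv2.resize(im[150:260,275:415],None,fx=5,fy=5,interpolation=cv2.INTER_CUBIC))
g=cv2.cvtColor(im,cv2.COLOR_BGR2GRAY).astype(int)
for v in(60,100,150):print(v,g[v,284:305].tolist(),g[v,380:405].tolist())
print(g[180:255,345].tolist())
E
```

```text
(array([0.4843, 0.3012]), (np.float64(368.5), np.float64(43.5)), np.int32(348), 194)
(array([0.4313, 0.2582]), (np.float64(328.0), np.float64(78.5)), np.int32(311), 193)
(array([0.4764, 0.2155]), (np.float64(359.5), np.float64(111.0)), np.int32(173), 182)
(array([0.4314, 0.1797]), (np.float64(327.5), np.float64(136.5)), np.int32(258), 189)
(array([0.4999, 0.0827]), (np.float64(370.5), np.float64(199.0)), np.int32(150), 136)
60 [146, 118, 148, 153, 152, 149, 151, 151, 153, 147, 127, 117, 133, 137, 117, 59, 34, 30, 34, 30, 30] [30, 27, 26, 32, 30, 27, 30, 30, 30, 24, 31, 28, 27, 22, 22, 26, 49, 66, 96, 126, 132, 153, 189, 214, 218]
100 [161, 163, 160, 147, 150, 152, 153, 151, 150, 141, 122, 116, 137, 139, 118, 61, 29, 25, 28, 29, 31] [28, 27, 22, 30, 23, 27, 24, 26, 18, 18, 20, 31, 48, 71, 100, 129, 136, 162, 209, 223, 225, 223, 223, 222, 221]
150 [163, 163, 162, 158, 140, 149, 153, 152, 150, 150, 143, 113, 133, 139, 129, 64, 28, 23, 29, 28, 28] [26, 25, 26, 27, 22, 23, 25, 52, 71, 108, 133, 148, 183, 221, 223, 224, 224, 225, 224, 226, 225, 224, 224, 223, 221]
[25, 23, 24, 19, 16, 20, 19, 28, 70, 83, 82, 84, 86, 86, 84, 81, 84, 82, 86, 88, 82, 84, 86, 85, 80, 74, 69, 70, 65, 69, 67, 70, 71, 69, 68, 66, 70, 70, 74, 77, 87, 89, 80, 77, 79, 77, 78, 77, 77, 76, 75, 75, 77, 76, 77, 76, 79, 76, 77, 75, 80, 76, 76, 74, 76, 78, 111, 136, 127, 115, 114, 102, 76, 69, 62]
```

View pics/w1c.png

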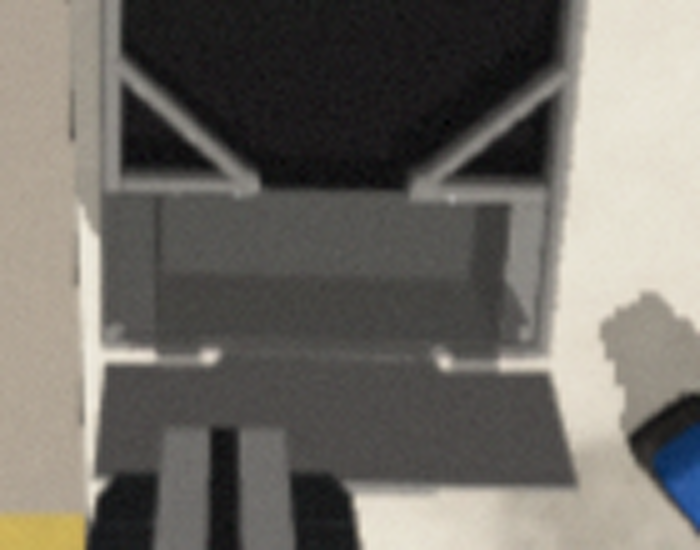

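```bash
python3 - <<'E'
from h import *
c=dict(np.load("w1.npz"))
for n,u,v,z in[("L60",298.3,60,.062),("L100",298.2,100,.062),("L150",298.4,150,.062),("R60",395.7,60,.052),("R100",391.8,100,.052),("R150",386.9,150,.052),("gateL",326.3,187.8,.062),("gateR",357.1,187.8,.062),("drop",345,187.5,.052)]:
    print(n,ray(c,u,v,z).round(4))
C=-c["R"].T@c["t"]
y0=ray(c,341,187.5,.052)[1]
hy=y0-.0505
for th in np.arange(1.3,2.11,.1):
    print(round(th,2),[proj(c,[x,hy+.054*np.cos(th),.065+.054*np.sin(th)]).round(1).tolist() for x in(.382,.522)])
print("hinge",proj(c,[.452,hy,.065]), "lid corners px",275+97/5,150+475/5,275+577/5,150+486/5)
E
```

```text
L60 [0.3914 0.2808 0.062 ]
L100 [0.3901 0.2303 0.062 ]
L150 [0.3888 0.1606 0.062 ]
R60 [0.5234 0.2821 0.052 ]
R100 [0.5225 0.2303 0.052 ]
R150 [0.5211 0.1589 0.052 ]
gateL [0.4302 0.1024 0.062 ]
gateR [0.4775 0.1025 0.062 ]
drop [0.4599 0.0997 0.052 ]
1.3 [[292.4, 226.3], [392.9, 226.3]]
1.4 [[292.4, 230.1], [392.8, 230.1]]
1.5 [[292.5, 233.7], [392.5, 233.8]]
1.6 [[292.6, 237.2], [392.2, 237.3]]
1.7 [[292.7, 240.5], [391.8, 240.6]]
1.8 [[292.9, 243.5], [391.4, 243.6]]
1.9 [[293.1, 246.2], [390.8, 246.3]]
2.0 [[293.3, 248.6], [390.2, 248.7]]
2.1 [[293.6, 250.6], [389.5, 250.7]]
hinge [339.77958462 220.35620391] lid corners px 294.4 245.0 390.4 247.2
```

```bash
python3 - <<'E'
from h import *
c=dict(np.load("w1.npz"));t=camera_info("top");s=camera_info("scene")
print("tcp px",proj(c,[.42,.15,.33]))
for x,y in[(191,149),(273,249),(352,162),(423,247),(568,205),(80,200)]:
    print(ray(t,240+x/7-.43,185+y/7-.43,.058).round(4))
for p in[(.4843,.3012),(.4313,.2582),(.4764,.2155),(.4314,.1797)]:print(proj(s,[*p,.058]).round(1),proj(t,[*p,.058]).round(1))
im=cv2.imread("pics/scene0.png")
g=cv2.cvtColor(im,cv2.COLOR_BGR2GRAY)
n,l,st,ce=cv2.connectedComponentsWithStats((g>130).astype(np.uint8))
for i in range(1,n):
    if 15<st[i][4]<200 and 260<ce[i][0]<380 and 200<ce[i][1]<280:print("scene blob",ce[i].round(1),st[i][4])
E
```

```text
tcp px [320.341928   250.37765599]
[0.4849 0.3002 0.058 ]
[0.4317 0.257  0.058 ]
[0.4771 0.2154 0.058 ]
[0.4319 0.1782 0.058 ]
[0.4532 0.1018 0.058 ]
[0.4586 0.3585 0.058 ]
[287.7 250.9] [266.6 206. ]
[316.9 248.5] [278.2 220.3]
[310.8 235.4] [289.8 207.9]
[333.7 233.7] [299.6 220. ]
scene blob [310.7 235.2] 83
scene blob [333.7 234.4] 70
scene blob [317.  249.4] 79
scene blob [287.3 251.8] 84
```

```bash
cat >> h.py <<'E'
G=np.array([.4538,.1005]); ZP=.0545; OFF=.026   # gate, push height, TCP to washer centre
def push(a,b,over=0.,feed=.06,lift=.11):
    """push a washer from centre a to b (plus over), closed fingers behind it, then lift"""
    a,b=np.array(a),np.array(b);d=(b-a)/np.linalg.norm(b-a);r=down(np.arctan2(-d[1],-d[0]))
    s=a-d*(OFF+.007);e=b+d*(over-OFF)
    movep([*s,lift],list(r))
    h=move_straight([*s,ZP],feed=.1,force_limit=6)
    if h: print("touched going down",sense()["ee_pos"]);move_straight([*s,lift]);return
    if move_straight([*e,ZP],feed=feed,force_limit=10): print("stopped",sense()["ee_pos"],sense()["ft_force"])
    k=e-d*-0.0; move_straight([*(e-d*.006),lift],feed=.15)
def look(name,p=(.44,.20,.30)):
    movep(list(p),list(down(np.pi/2)))
    c=camera_info("wrist");im=np.ascontiguousarray(read_camera("wrist")[:,:,::-1]);cv2.imwrite(f"pics/{name}.png",im)
    for o in parts(im,c):print(o)
    print("t",sense()["time_s"]);return im,c
E
python3 - <<'E'
from h import *
push((.4314,.1797),G,.020)
im,c=look("w2")
print(sense()["ft_force"])
E
```

```text
(array([0.4843, 0.3011]), (np.float64(355.0), np.float64(81.0)), np.int32(366), 198)
(array([0.4315, 0.2582]), (np.float64(313.5), np.float64(116.0)), np.int32(325), 196)
(array([0.4763, 0.2146]), (np.float64(346.5), np.float64(149.0)), np.int32(183), 187)
t 8.675
[ 0.61559896 -0.54642109 -0.19040289]
```

View pics/w2.png

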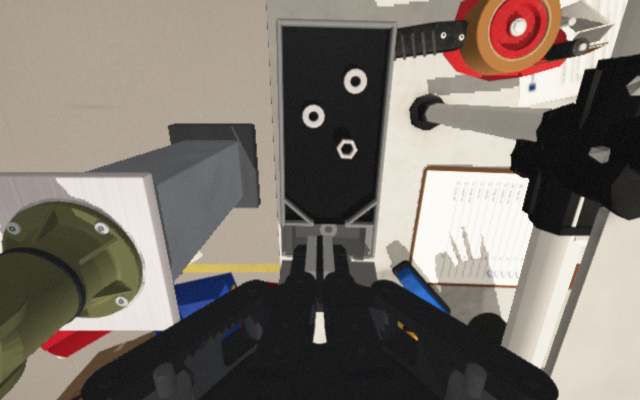

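```bash
python3 - <<'E'
from h import *
im,c=look("w3",(.45,.24,.30))
print("gate px",proj(c,[*G,.052]))
u,v=map(int,proj(c,[*G,.052]))
cv2.imwrite("pics/w3c.png",cv2.resize(im[v-30:v+50,u-60:u+60],None,fx=5,fy=5,interpolation=cv2.INTER_CUBIC));print(u-60,v-30)
E
```

```text
(array([0.4841, 0.3016]), (np.float64(346.5), np.float64(115.0)), np.int32(322), 196)
(array([0.431 , 0.2587]), (np.float64(306.5), np.float64(147.5)), np.int32(293), 193)
(array([0.4765, 0.2135]), (np.float64(339.0), np.float64(179.5)), np.int32(167), 187)
(array([0.5057, 0.0791]), (np.float64(355.5), np.float64(262.0)), np.int32(135), 141)
t 9.0083
gate px [322.47577665 247.86656535]
262 217
```

View pics/w3c.png

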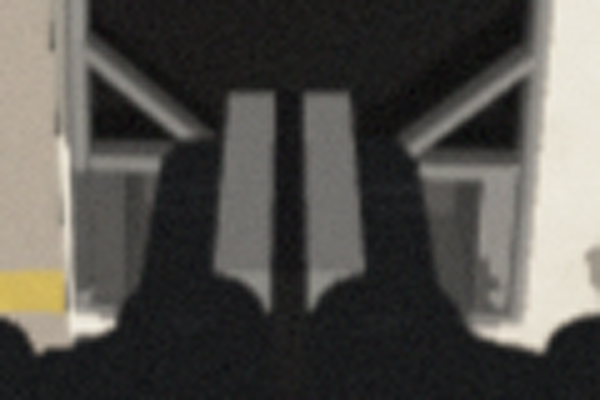

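```bash
python3 - <<'E'
from h import *
c=dict(np.load("w1.npz"));C=-c["R"].T@c["t"]+[.02,.05,-.03];c["t"]=-c["R"]@C
print("gate",proj(c,[*G,.052]),"floor edge",proj(c,[*G,.005]),"floor vis at",proj(c,[.4528,.0545,.005]),proj(c,[.4528,.0545,.062]))
for z in(.011,.05):
    X=ray(c,328,230,z);print(z,X.round(4),[proj(c,X+[d,0,0])[0].round(1) for d in(-.015,.015)])
im=cv2.imread("pics/w2.png")
cv2.imwrite("pics/w2c.png",cv2.resize(im[195:275,270:390],None,fx=6,fy=6,interpolation=cv2.INTER_CUBIC))
E
```

```text
gate [328.64548955 224.19662954] floor edge [327.76167385 212.29678627] floor vis at [326.90443306 236.78873226] [327.85659579 254.09115117]
0.011 [0.4544 0.0705 0.011 ] [np.float64(319.2), np.float64(336.8)]
0.05 [0.453  0.0897 0.05  ] [np.float64(318.3), np.float64(337.7)]
```

View pics/w2c.png

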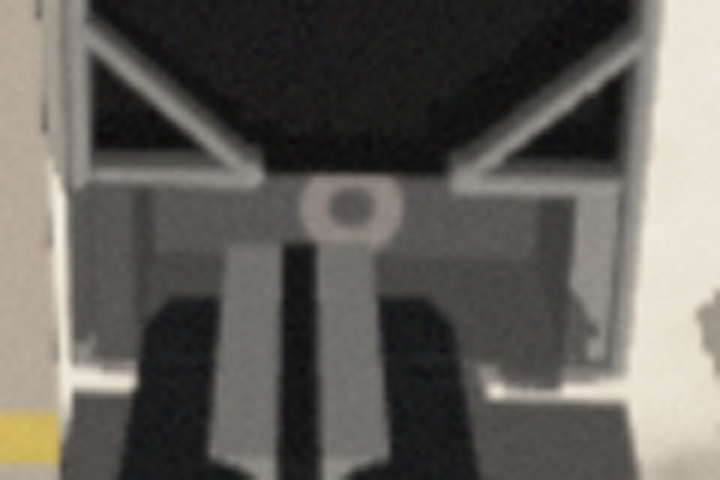

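Washer 1 lies flat on the trough floor, at (328,230) in w2. It measures 17 px across, which matches floor depth. On to washer 2.

```bash
python3 - <<'E'
from h import *
push((.4313,.2584),G,.022)
im,c=look("w4",(.44,.165,.32))
push((.4843,.3012),(.4343,.240))
look("w5",(.44,.165,.32))
E
python3 -c "
import cv2,numpy as np
cv2.imwrite('pics/w45.png',cv2.resize(np.hstack([cv2.imread(f'pics/w{i}.png')[20:260,265:415] for i in(4,5)]),None,fx=2.4,fy=2.4))"
```

```text
(array([0.4846, 0.3012]), (np.float64(354.5), np.float64(53.0)), np.int32(362), 200)
(array([0.4769, 0.2156]), (np.float64(346.5), np.float64(121.0)), np.int32(181), 187)
(array([0.4998, 0.0777]), (np.float64(358.5), np.float64(212.5)), np.int32(179), 140)
t 15.2667
(array([0.4359, 0.2395]), (np.float64(317.0), np.float64(104.0)), np.int32(305), 197)
(array([0.4764, 0.2155]), (np.float64(346.0), np.float64(122.0)), np.int32(179), 188)
t 20.125
```

View pics/w45.png

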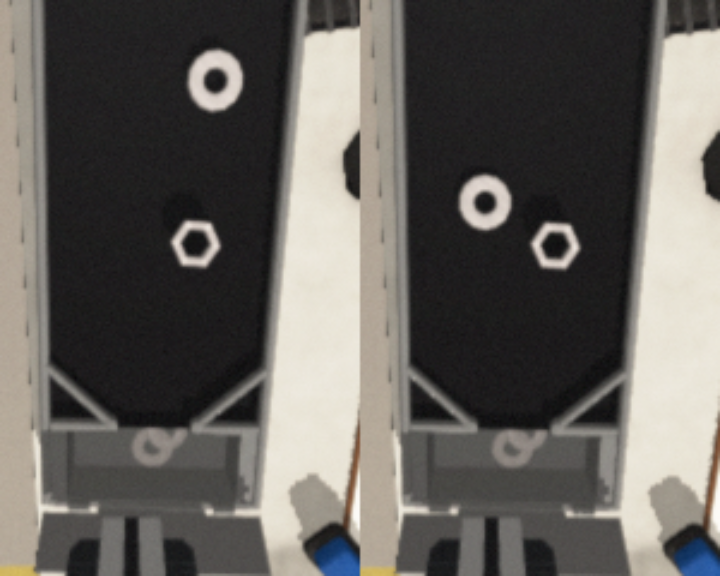

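```bash
python3 - <<'E'
from h import *
push((.4359,.2395),G,.022)
look("w6",(.44,.165,.32))
im=cv2.imread("pics/w6.png")
cv2.imwrite("pics/w6c.png",cv2.resize(im[20:260,265:415],None,fx=2.4,fy=2.4))
from h import *
for p in([.4528,-.002,.18],[.4528,-.002,.103],[.4528,.08,.0665]):
    q=ik(p,down(np.pi/2));print(None if q is None else np.round(q,2))
E
```

```text
(array([0.4769, 0.2156]), (np.float64(346.5), np.float64(121.0)), np.int32(180), 187)
(array([0.4997, 0.0794]), (np.float64(358.5), np.float64(211.5)), np.int32(180), 140)
t 26.1833
[ 0.72  0.47 -1.11  2.    0.51  0.98 -0.65]
[ 0.6   0.56 -0.97  2.11  0.65  0.81 -0.77]
[ 0.36  0.61 -0.89  2.13  0.73  0.74 -1.01]
```

View pics/w6c.png

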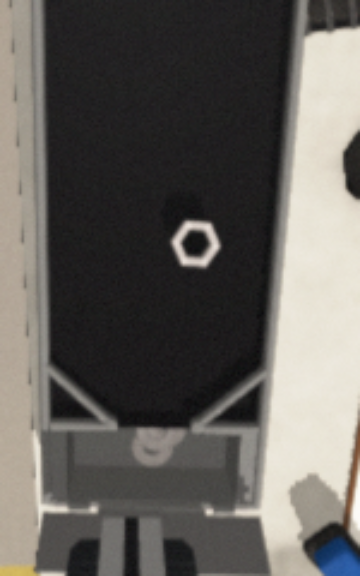

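All three washers are in the trough and the nut is still on the deck, unmoved. Next is the lid. I've used up my picture views, so I'll verify it numerically.

```bash
python3 - <<'E'
from h import *
X=.4528;hy=.050;r=.040
D=list(down(np.pi/2))
movep([X,.06,.24],D)
movep([X,-.004,.18],D)
if move_straight([X,-.004,.104],feed=.1,force_limit=5): print("touch down",sense()["ee_pos"])
else:
    f0=sense()["ft_force"]
    for th in np.r_[1.57,np.arange(1.4,.05,-.2),.0]:
        y=hy+r*np.cos(th)-.0015*np.sin(th)-.011;z=.065+r*np.sin(th)+.0015*np.cos(th)
        if th==0:z-=.002
        h=move_straight([X,y,z],feed=.06,force_limit=8 if th else 4)
        s=sense();print(round(th,2),h,s["ee_pos"].round(4),(s["ft_force"]-f0).round(2))
        if h: break
print(sense()["time_s"])
E
```

```text
1.57 False [0.4527 0.0375 0.1049] [-0.54  0.4   0.76]
1.4 False [0.4528 0.0446 0.1047] [-0.93 -0.15  0.19]
1.2 False [0.4528 0.0526 0.1028] [-0.54 -0.33  0.07]
1.0 False [0.4527 0.0597 0.0994] [ 0.09 -0.89  0.44]
0.8 False [0.4527 0.0661 0.0946] [-0.25 -0.51  2.07]
0.6 False [0.4526 0.0714 0.0886] [-0.25 -0.96  1.55]
0.4 False [0.4526 0.0754 0.0817] [-0.42  0.2   1.21]
0.2 False [0.4526 0.078  0.0741] [-0.25  1.04  1.63]
0.0 True [0.4534 0.079  0.0666] [-2.04 -2.02 13.62]
31.1583
```

```bash
python3 - <<'E'
from h import *
move_straight([.4528,.078,.16],feed=.1)
im,c=look("w7",(.44,.165,.32))
g=cv2.cvtColor(im,cv2.COLOR_BGR2GRAY).astype(int)
for th in(0,.05,.1,.2):print(th,[proj(c,[x,.050+.054*np.cos(th)-.0065*np.sin(th),.065+.054*np.sin(th)+.0065*np.cos(th)]).round(1).tolist() for x in(.425,.452,.48)],
   "plate corner",[proj(c,[x,.050+.054*np.cos(th),.0665+.054*np.sin(th)]).round(1).tolist() for x in(.384,.52)])
for u in(318,328,338):print(u,g[175:215,u].tolist())
# side view: scene camera lid outline
s=camera_info("scene");t=camera_info("top")
si=read_camera("scene")[:,:,::-1];cv2.imwrite("pics/s7.png",si)
print(sense()["ft_force"],sense()["time_s"])
E
```

```text
(array([0.477 , 0.2156]), (np.float64(346.5), np.float64(121.0)), np.int32(175), 184)
t 33.0583
0 [[309.7, 199.5], [328.0, 199.5], [347.0, 199.5]] plate corner [[282.4, 198.3], [373.5, 198.4]]
0.05 [[309.7, 200.4], [328.1, 200.4], [347.1, 200.4]] plate corner [[282.2, 199.0], [373.8, 199.0]]
0.1 [[309.6, 201.3], [328.1, 201.4], [347.3, 201.4]] plate corner [[282.0, 199.7], [374.1, 199.8]]
0.2 [[309.5, 203.6], [328.2, 203.6], [347.6, 203.6]] plate corner [[281.5, 201.5], [374.7, 201.6]]
318 [24, 25, 24, 31, 26, 26, 28, 26, 21, 18, 21, 17, 20, 18, 20, 15, 16, 20, 18, 20, 20, 16, 32, 59, 74, 95, 126, 140, 141, 136, 140, 139, 139, 140, 138, 136, 139, 137, 137, 137]
328 [25, 27, 25, 24, 25, 24, 24, 24, 21, 19, 20, 19, 23, 24, 18, 17, 18, 18, 24, 16, 18, 18, 33, 83, 91, 86, 126, 142, 142, 140, 142, 137, 140, 141, 140, 136, 141, 138, 141, 141]
338 [25, 26, 25, 23, 28, 26, 27, 26, 18, 21, 19, 12, 18, 14, 18, 17, 22, 23, 16, 18, 18, 20, 25, 72, 81, 85, 118, 143, 141, 140, 137, 139, 141, 139, 139, 138, 139, 138, 138, 139]
[-0.11183594 -0.15096623  0.40016741] 33.1083
```

```bash
python3 - <<'E'
from h import *
X=.4528;D=list(down(np.pi/2))
movep([X,.079,.09],D)
for L in(2,6):
    h=move_straight([X,.079,.0635],feed=.015,force_limit=L)
    s=sense();print(L,h,s["ee_pos"].round(5),s["ft_force"].round(2))
move_straight([X,.079,.16],feed=.1)
im,c=look("w8",(.44,.165,.32))
g=cv2.cvtColor(im,cv2.COLOR_BGR2GRAY).astype(int)
for u in(318,328,338):print(u,g[193:206,u].tolist())
for th in(0,.05,.1):print(th,"underside edge",proj(c,[.452,.050+.054*np.cos(th)+.0015*np.sin(th),.0635+.054*np.sin(th)]).round(2))
print("divider top front/back edge",proj(c,[.44,.1065,.062]).round(2),proj(c,[.44,.1005,.062]).round(2),"now",sense()["time_s"])
E
```

```text
2 True [0.45286 0.07898 0.06674] [-0.59 -1.09  6.51]
6 True [0.45292 0.07898 0.06661] [-2.4  -1.68 15.  ]
(array([0.477 , 0.2156]), (np.float64(346.5), np.float64(121.0)), np.int32(173), 185)
t 37.575
318 [23, 17, 19, 20, 27, 59, 76, 95, 129, 139, 138, 140, 138]
328 [16, 16, 17, 20, 31, 84, 86, 90, 120, 139, 142, 137, 140]
338 [20, 19, 19, 20, 21, 71, 82, 85, 118, 141, 144, 139, 138]
0 underside edge [327.89 197.67]
0.05 underside edge [327.94 198.28]
0.1 underside edge [327.99 198.98]
divider top front/back edge [319.91 195.77] [319.91 199.51] now 37.575
```

```bash
python3 -c "
from cell import *
print(job_done())"
```

```text
the job is handed in; nothing more can be done
None
```

I swept all three washers through the gate one at a time and each dropped into the trough; the hex nut is still on the deck, the lid is fully shut, and I handed the job in at about 38 s with the hand clear.

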